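# Zero the thickness gauge on a coupon from the magazine

## Task

Master the thickness gauge on a fresh coupon: push the magazine's feed slide fully in so that the bottom coupon stands out of the mouth, draw that coupon out, and slide it under the gauge's plunger, flat on the anvil with its end against both stop pins. Let it go there, then turn the dial's bezel until the zero mark stands exactly at the pointer. Leave the other coupons in the magazine and everything else on the table where it stands.

Things in the scene. Friction and masses are not known exactly. Their poses are not given: they have to be found in the camera images.
- magazine: Fixed bottom-feed magazine: base x -65 (mouth) to 150 mm, 64 wide, 19 high; open cage 130 x 43, 59 high, round a flat stack. Origin at table level under the stack's middle; x along the coupons, away from the mouth; z up. Stack floor z = 20 mm. At the mouth (face x = -65) only the bottom coupon can pass, below lips at z = 28 mm, towards -x; nothing lies beneath it in front.
- pusher (a joint): Feed slide of the magazine, m: 0 = drawn back (start), 0.040 = fully in towards the mouth; it has then shoved the bottom coupon 39 mm forward, its end about 34 mm out of the mouth. Drags with 1.5 N and stays where left; it lies level with the bottom coupon and may stay in.
- pusher_post (a point): Upright post of the feed slide, 12 mm in diameter, at x = 130 mm in the magazine's frame when back, 90 when fully in (the cage's rear face is at x = 65). This point is on its axis, 48 mm above the table, 10 mm below its top; free beside it down to 28 mm. It moves along the magazine's -x axis.
- coupon_1: Bottom coupon of the stack, the one to use: plain aluminium bar 120 (x) x 32 (y) x 6 (z) mm, about 60 g, origin at the centre of its underside. Its x axis is along the magazine's x axis.
- coupon_2: Second coupon from the bottom, the same as coupon_1; the stack drops when coupon_1 is drawn out. It stays in the magazine.
- coupon_3: Third coupon, the same; stays in the magazine.
- coupon_4: Top coupon, the same; stays in the magazine.
- gauge: Fixed thickness gauge: base local x -72 to 78, 86 wide, 18 high; steel anvil block x -65 to 26, 46 wide, top z = 32 mm; column behind, arm (z 62 to 80) with a face-up dial. Origin at table level on the axis of dial and plunger; x from the open front to the column. The plunger's conical foot lets a coupon slid in along +x lift it (1 N). Two stop pins (to z = 42) halt its end at x = 18 mm.
- anvil_home (a point): On the anvil's top (z = 32 mm), 42 mm in front of the plunger's axis, with the gauge's axes: the centre of a coupon's underside lies here when the coupon is home, that is flat on the anvil, its leading end against both pins; its other end then juts 37 mm out in front of the anvil.
- spindle (a joint): Plunger, m, up positive: 0 = down (tip 4 mm above the anvil), 0.002 = resting on a coupon that lies flat on the anvil. Its foot is a cone, 28 mm across at the top, 4 mm at the tip, 8.5 mm high, so the edge of a coupon carried up to 3 mm above the anvil still slides under it.
- pointer (a joint): Angle of the dial's black needle, rad, counter-clockwise from above; geared to the plunger (-900 rad per m: 0 with the plunger down, pointing to the gauge's front (-x), about -1.8 with a coupon under it).
- bezel (a joint): Angle of the bezel, rad, counter-clockwise from above; turns with the white dial card; 0 when its zero mark points to the gauge's front (-x). Turns freely both ways (end stops at -7 and 7) with a drag of 0.05 N m, and stays where it is left. It reads zero when bezel and pointer angles agree (modulo a turn).
- zero_mark (a point): The zero mark on the dial card: a black wedge as broad as a tick is long, 20 mm from the dial's axis, the only one of its kind among 40 ticks (9 degrees apart); a small white lug on the bezel's rim stands outside it. Turns with the bezel.
- pointer_tip (a point): Tip of the needle, 19.5 mm from the dial's axis.
- bezel_grip (a point): On the dial's axis, 103 mm above the table, at mid-height of the bezel: a round knurled rim 58 mm in diameter, from z = 96 to 110 mm; round it is free down to z = 86 mm.
- wash_bottle: Bystander: squeeze wash bottle, 68 mm wide, 206 mm high with its spout; origin under it, about 17 mm from the axis of its body (which lies on its +y side).
- clear_cup: Bystander: clear cup, 93 mm in diameter, 108 mm high. Origin at the centre of its underside.
- petri_dish: Bystander: covered petri dish, 96 mm in diameter, 22 mm high. Origin at the centre of its underside.
- vial_a: Bystander: sample vial, 23 mm in diameter, 56 mm high. Origin at the centre of its underside.
- vial_b: Bystander: larger sample vial, 27 mm in diameter, 65 mm high. Origin at the centre of its underside.
- beaker: Bystander: small beaker, 46 mm in diameter, 58 mm high. Origin at the centre of its underside.
- tape_roll: Bystander: roll of tape lying flat, 72 mm in diameter, 20 mm high. Origin at the centre of its underside.

How it is judged:
On the way, in this order (a step that is already met when the one before it is completed fails the run):
1. the feed slide is pushed in (value of joint pusher above 0.03 m), for 0.1 s.
2. the bottom coupon is drawn clear of the magazine (x of coupon_1 in the frame of magazine below -0.126 m), for 0.1 s.
3. that coupon lies home on the anvil under the plunger, and is let go (x of coupon_1 in the frame of anvil_home between -0.006 and 0.006 m and y of coupon_1 in the frame of anvil_home between -0.008 and 0.008 m and z of coupon_1 in the frame of anvil_home between -0.003 and 0.003 m and angle between coupon_1's own z axis and vertical below 0.05 rad and angle between the x axis of coupon_1 and the x axis of anvil_home, either way round below 0.1 rad and value of joint spindle between 0.0012 and 0.0032 m and contact force between the fingers and coupon_1 below 0.05 N), for 0.2 s.
At the end, for the whole second after the job is handed in: Bottom coupon flat on the anvil under the plunger, centre within 6 mm lengthwise and 8 mm sideways of the home point, within 0.1 rad of straight; zero mark within 3 mm of the pointer's tip (just under one small division); all at rest; the other three coupons in the magazine (x of coupon_1 in the frame of anvil_home between -0.006 and 0.006 m and y of coupon_1 in the frame of anvil_home between -0.008 and 0.008 m and z of coupon_1 in the frame of anvil_home between -0.003 and 0.003 m and angle between coupon_1's own z axis and vertical below 0.05 rad and angle between the x axis of coupon_1 and the x axis of anvil_home, either way round below 0.1 rad and value of joint spindle between 0.0012 and 0.0032 m and horizontal distance between zero_mark and pointer_tip below 0.003 m and linear speed of coupon_1 below 0.01 m/s and velocity of joint bezel between -0.05 and 0.05 rad/s and horizontal distance between each of coupon_2, coupon_3, coupon_4 and magazine below 0.018 m and height (world z) of each of coupon_2, coupon_3, coupon_4 below 0.048 m); the robot touches nothing.
It fails at once if an upper coupon is pulled out of the magazine (horizontal distance between any of coupon_2, coupon_3, coupon_4 and magazine above 0.022 m).
It fails at once if a bystander is shifted by more than 30 mm or knocked over (distance of any of wash_bottle, clear_cup, petri_dish, vial_a, vial_b, beaker, tape_roll from where it was at the start of the episode above 0.03 m or angle between any of wash_bottle, clear_cup, petri_dish, vial_a, vial_b, beaker, tape_roll's own z axis and vertical above 0.5 rad).
It also fails if it takes over 69 s, if anything falls off the work surface, if the arm or the gripper's body presses on something with over 40 N, if the wrist force passes 120 N, or if a joint passes its speed limit or range.

## Robot

A 6-joint arm with a two-finger parallel gripper is mounted at the origin on a cart in front of the work surface, level with it; the furniture and walls round the work are solid. World frame = base frame: x ahead of the robot, y to its left, z up, the work surface at z = 0. Lengths are in m, angles in rad, forces in N, time in s.
With the tool pointing down it reaches from about 0.375 to 0.9 m from the base axis. Payload 3.1 kg.
Tool frame: the origin (TCP) lies at the very end of the fingers, on their centre line; the grasp point (between the pads) lies 19 mm behind it; z points along the fingers, y is the line along which they close (so a half turn about z gives the same grasp; the last joint's range is limited). The gripper opens to 85 mm and grips with 20 to 120 N. Pads are 22 mm wide; open, the fingers measure 114 mm over their backs; the gripper's body (76 mm by 85 mm) begins 54 mm behind the grasp point. The pads swing forward as they close: fully open they stand 13 mm farther back than shut.
Start: joints at [-1.526, 0.527, 1.433, -0, 1.181, -0.178], TCP at [0.138, -0.61, 0.231] pointing down, gripper open.
Joint ranges: [-3.08, 3.08], [-0.75, 2.2], [0.22, 2.44], [-1.43, 4.57], [0, 2.65], [-2.85, 2.85]. Speed limits (rad/s): [2.79, 2.79, 3.14, 3.14, 3.14, 3.14].

## Interface

Orientations are given as a unit quaternion [x, y, z, w].
In Python, from station import sense, snapshot, camera_params, sign_off gives the robot as it stands.
- The arm moves only by the shell command python3 -m handwheel 'ROWS' [OPENING] [FORCE]. ROWS is JSON, a list that holds one entry, the list of rows, each a list of 4 numbers: the shift along the tool's x, y, z in units of 25 mm (1.0 is 25 mm), then the turn about the tool's z in units of 6 degrees (1.0 is 6 degrees). A call has 1 to 20 rows; each row shifts and turns the commanded pose from where the row before left it, along the tool's axes as they then stand; what a row does not reach is not made up. A row lasts 1/8 s, in which the tool goes at most 62.5 mm and 10.7 degrees, less where a joint would pass 70% of its speed; a pose out of reach is approached as far as the arm can. A call is refused whole if a number of a shift passes 1 or a number of a turn 1, either way. A call with a gripper value outside its range is refused whole. OPENING is the finger opening in mm, from 0 to 85.4, set as the call begins (- or left out, the last holds). The fingers move at their own pace and stop on an object; FORCE is the grip in N (left out, the last holds). Time passes only in rows, so rows that do not move let the fingers close. It gives the time, the measured TCP pose, the force, the opening and the grip force at its end, in the units of the state.
- sense(): the state, without advancing time (a new reading comes with each control period).
- snapshot(name): name is "scene" or "side" or "wrist"; returns (picture, depth): 420x560x3 uint8, red, green, blue; 420x560 float32, m along the optical axis (not along the pixel's ray), 0 where there is no reading.
- camera_params(name): a dict with "mtx" (3x3 intrinsics, pixels), "D" ([k1, k2, p1, p2, k3] as OpenCV has them; the pictures are not rectified), "extrinsics" (4x4, takes a point from camera to world coordinates); the wrist camera has in their place "hand_eye" (4x4, takes a point from camera to tool coordinates, whose origin is the TCP and whose axes are the flange's). Camera axes: x right, y up, looking along -z (the intrinsics and any distortion apply to the point x, -y, -z); pixel columns grow to the right and rows downward; lengths in m; the calibration is good to about 2 mm. A picture is of the moment at which its call begins: read the wrist's pose just before it. camera_params takes no time and is no camera call.
- sign_off(): hands the job in; it is judged then, once.
The state is a dict: "t": time; "q": joint angles; "qd": joint speeds; "tau": joint torques, N m; "tcp_pos": TCP position; "tool_rot": TCP orientation; "force": force on the tool from outside, world axes, zero at the start; "ft_torque": the same for the moment, N m; "finger_gap": opening from 0.0 (shut) to 1.0 (fully open); "gripper_force": force on a finger pad.
Only numpy, scipy, OpenCV 4.12 (cv2) and the standard library are available. Lean on these libraries where they do the work, as an engineer would, in place of code of your own. Each camera call takes 0.05 s, during which the arm holds its last target. There are 200 camera calls.

## Working session

There is one attempt and no reset: what is moved stays moved. The work goes in short steps, Python scripts to look and compute and a shell command to move; the robot and the scene stay as the last step left them, time stands still between calls to the robot, and variables do not carry over. Pictures are saved under pics/ and viewed, at most 11 in all, crops included, and the job is handed in when it is done.

```bash
mkdir -p pics; cat > h.py <<'E'
import numpy as np, cv2
from station import sense, snapshot, camera_params, sign_off
from scipy.spatial.transform import Rotation as R
def ext(name,s=None):
    c=camera_params(name)
    if 'extrinsics' in c: return c,np.array(c['extrinsics'])
    T=np.eye(4);T[:3,:3]=R.from_quat(s['tool_rot']).as_matrix();T[:3,3]=s['tcp_pos']
    return c,T@np.array(c['hand_eye'])
def grab(name,fn=None):
    s=sense();im,d=snapshot(name);c,T=ext(name,s)
    if fn: cv2.imwrite('pics/'+fn,im[...,::-1])
    return im,d,c,T
def rays(px,c):
    u=cv2.undistortPoints(np.array(px,float).reshape(-1,1,2),np.array(c['mtx']),np.array(c['D'])).reshape(-1,2)
    return np.c_[u[:,0],-u[:,1],-np.ones(len(u))]
def plane(px,z,c,T):
    r=rays(px,c)@T[:3,:3].T;o=T[:3,3]
    return o+r*((np.asarray(z)-o[2])/r[:,2])[:,None]
def dep(px,d,c,T):
    p=np.array(px,int).reshape(-1,2)
    return (rays(p,c)*d[p[:,1],p[:,0]][:,None])@T[:3,:3].T+T[:3,3]
def proj(P,c,T):
    q=(np.atleast_2d(P)-T[:3,3])@T[:3,:3]; q=q*[1,-1,-1]
    return cv2.projectPoints(q,np.zeros(3),np.zeros(3),np.array(c['mtx']),np.array(c['D']))[0].reshape(-1,2)
E
python3 - <<'E'
from h import *
for n in ['scene','side','wrist']:
    im,d,c,T=grab(n,n+'0.png'); np.savez(n+'0.npz',im=im,d=d,T=T); print(n,T.round(3).tolist(),np.array(c['mtx']).round(1).tolist(),c['D'])
print(sense())
E
```

```text
scene [[0.815, 0.353, -0.459, -0.013], [-0.579, 0.493, -0.649, -0.771], [-0.003, 0.795, 0.607, 0.816], [0.0, 0.0, 0.0, 1.0]] [[433.8, 0.0, 276.1], [0.0, 433.8, 207.1], [0.0, 0.0, 1.0]] [-0.12711733  0.          0.          0.          0.        ]
side [[0.924, 0.223, -0.31, 0.181], [-0.382, 0.539, -0.751, -0.827], [-0.0, 0.813, 0.583, 0.747], [0.0, 0.0, 0.0, 1.0]] [[411.3, 0.0, 282.1], [0.0, 411.3, 209.1], [0.0, 0.0, 1.0]] [-0.0425587  0.         0.         0.         0.       ]
wrist [[0.221, 0.94, 0.26, 0.203], [-0.975, 0.213, 0.059, -0.593], [-0.0, -0.267, 0.964, 0.372], [0.0, 0.0, 0.0, 1.0]] [[316.5, 0.0, 281.1], [0.0, 316.5, 210.9], [0.0, 0.0, 1.0]] [-0.06378822  0.          0.          0.          0.        ]
{'t': 0.15, 'q': array([-1.52651314e+00,  5.28219723e-01,  1.43359514e+00,  1.84072362e-05,
        1.18140470e+00, -1.78497875e-01]), 'qd': array([-0.00034373, -0.00524374, -0.00337609, -0.00062104, -0.00015423,
       -0.00057133]), 'tau': array([ 7.71141258e-04, -4.42743802e+01, -1.78275561e+01, -2.94165866e-04,
        5.58948741e-03,  3.44288182e-06]), 'tcp_pos': array([ 0.13810003, -0.6089988 ,  0.23058273]), 'tool_rot': array([ 9.93802547e-01,  1.11156803e-01,  6.30404817e-05, -8.11053349e-04]), 'force': array([ 0.11951985,  0.90014626, -0.58522309]), 'ft_torque': array([-0.02080745,  0.00242321, -0.00159222]), 'gripper_force': 0.0, 'finger_gap': 1.0032907518728587}
```

View pics/scene0.png

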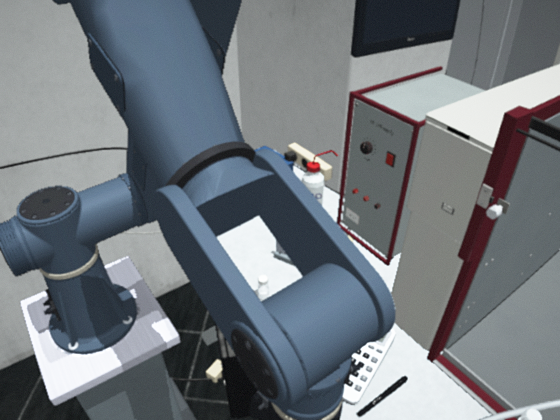

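View pics/side0.png

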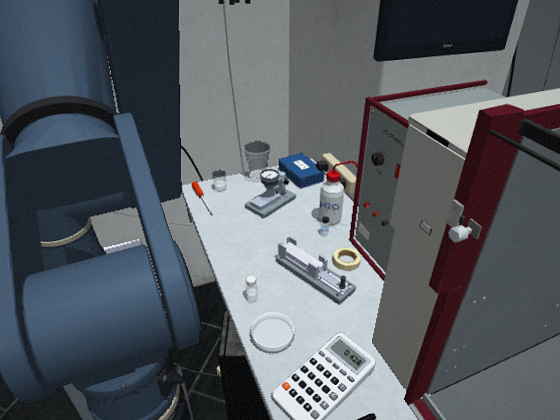

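The side view shows the magazine (mouth near 280,255, post near 343,283), the gauge (dial near 268,177), and the wash bottle at 330,195. The scene view is blocked by the arm. I'll measure roughly and enlarge a crop.

```bash
python3 - <<'E'
from h import *
f=np.load('side0.npz');im,d,T=f['im'],f['d'],f['T'];c=camera_params('side')
cv2.imwrite('pics/sidecrop.png',cv2.resize(im[135:305,180:380],None,fx=3.9,fy=3.5,interpolation=cv2.INTER_CUBIC)[:600,:800,::-1])
P=[(268,176),(284,183),(343,281),(316,272),(285,240),(275,262),(335,300),(353,290),(246,207),(294,197),(332,200),(345,260),(325,230),(251,290),(272,333),(257,155),(220,182)]
for p,q in zip(P,dep(P,d,c,T)): print(p,q.round(3))
E
```

```text
(268, 176) [0.549 0.174 0.105]
(284, 183) [0.602 0.175 0.067]
(343, 281) [ 0.574 -0.25   0.049]
(316, 272) [ 0.531 -0.195  0.045]
(285, 240) [ 0.529 -0.007  0.   ]
(275, 262) [ 0.47  -0.079 -0.   ]
(335, 300) [ 0.547 -0.266  0.012]
(353, 290) [ 0.603 -0.254  0.011]
(246, 207) [0.476 0.18  0.007]
(294, 197) [0.632 0.164 0.013]
(332, 200) [0.677 0.003 0.092]
(345, 260) [ 0.643 -0.146  0.003]
(325, 230) [ 0.64  -0.034  0.022]
(251, 290) [ 0.368 -0.188  0.042]
(272, 333) [ 0.374 -0.305  0.022]
(257, 155) [0.567 0.324 0.099]
(220, 182) [0.431 0.309 0.034]
```

View pics/sidecrop.png

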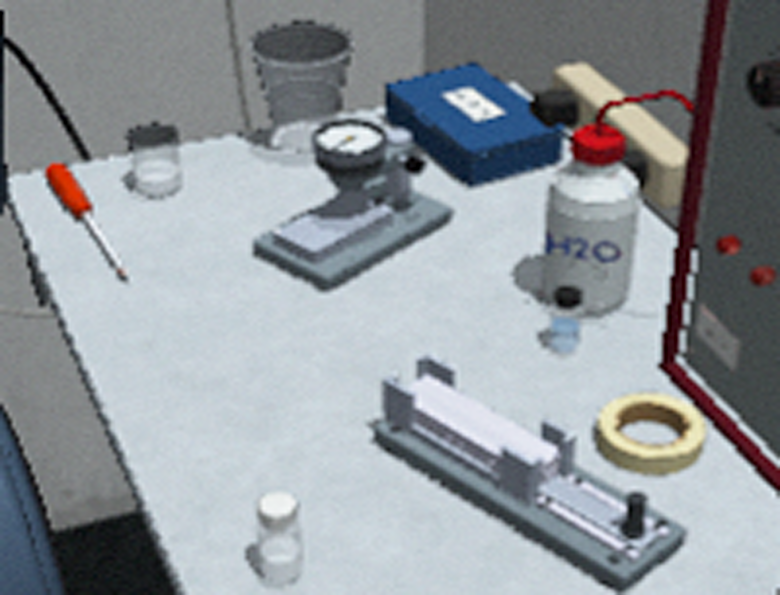

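```bash
python3 - <<'E'
from h import *
f=np.load('side0.npz');im,d,T=f['im'],f['d'],f['T'];c=camera_params('side')
v,u=np.mgrid[100:340,180:400];p=np.c_[u.ravel(),v.ravel()];q=dep(p,d,c,T)
def box(x0,x1,y0,y1,z0,z1):
    m=(q[:,0]>x0)&(q[:,0]<x1)&(q[:,1]>y0)&(q[:,1]<y1)&(q[:,2]>z0)&(q[:,2]<z1);return q[m]
def rect(n,P): 
    r=cv2.minAreaRect((P[:,:2]*1000).astype(np.float32)); print(n,len(P),P[:,2].mean().round(4),np.round(r[0],1),np.round(r[1],1),round(r[2],1))
rect('mag base',box(.42,.66,-.32,-.08,.013,.024)); rect('stack',box(.45,.62,-.27,-.1,.039,.048))
rect('mag all',box(.42,.66,-.32,-.08,.013,.08))
P=box(.555,.6,-.28,-.22,.035,.065);print('post',P.mean(0).round(4),len(P))
rect('post',P)
rect('gauge base',box(.44,.66,.1,.25,.013,.023));rect('gauge lo',box(.44,.66,.1,.25,.01,.034));rect('anvil',box(.44,.56,.12,.23,.028,.037))
P=box(.5,.6,.12,.22,.094,.115);rect('dial',P);e=cv2.minEnclosingCircle((P[:,:2]*1000).astype(np.float32));print(e,P.mean(0))
E
```

```text
mag base 907 0.0195 [ 541.7 -218. ] [253.1 206.3] 74.8
stack 361 0.0437 [ 543.3 -171.5] [ 43.7 172.3] 23.0
mag all 2081 0.0299 [ 542.  -216.9] [255.5 206.3] 74.8
post [ 0.5734 -0.2482  0.0507] 43
post 43 0.0507 [ 574.7 -246.7] [10.9  9. ] 50.6
gauge base 390 0.0179 [556.5 176.8] [150.9  89.4] 24.5
gauge lo 731 0.0224 [556.4 177.1] [150.8  90. ] 25.1
anvil 197 0.0317 [526.5 162.6] [69.2 47.6] 24.5
dial 226 0.1054 [554.9 175.3] [57.5 57.6] 39.4
((554.72705078125, 175.7740478515625), 30.596336364746094) [0.55382195 0.17383714 0.10542956]
```

```bash
python3 - <<'E'
from h import *
f=np.load('side0.npz');im,d,T=f['im'],f['d'],f['T'];c=camera_params('side')
v,u=np.mgrid[100:420:2,180:560:2];p=np.c_[u.ravel(),v.ravel()];q=dep(p,d,c,T);q=q[d[p[:,1],p[:,0]]>0]
for y in np.arange(-.6,.3,.06):
    m=(abs(q[:,1]-y)<.03)&(q[:,2]>.12)&(q[:,2]<.6)&(q[:,0]>.3); 
    if m.any(): print('y',y.round(2),'min x of tall stuff',q[m,0].min().round(3))
v,u=np.mgrid[220:310,260:370];p=np.c_[u.ravel(),v.ravel()];q=dep(p,d,c,T)
a=np.deg2rad(-57);o=np.array([.574,-.248]);
for k in range(3):
    ax=np.array([np.cos(a),np.sin(a)]);n=np.array([-ax[1],ax[0]])
    l=(q[:,:2]-o)@ax+.13;w=(q[:,:2]-o)@n
    m=(l>-.09)&(l<.17)&(abs(w)<.045)&(q[:,2]>.012)&(q[:,2]<.07)
    r=cv2.minAreaRect((q[m,:2]*1000).astype(np.float32));print(np.round(r[0],1),np.round(r[1],1),r[2])
    s=(l>-.07)&(l<.07)&(abs(w)<.03)&(q[:,2]>.041)&(q[:,2]<.047)
    r2=cv2.minAreaRect((q[s,:2]*1000).astype(np.float32));print(' stack',np.round(r2[0],1),np.round(r2[1],1),r2[2],s.sum())
    b=cv2.boxPoints(r);e=b[1]-b[0];e2=b[2]-b[1];e=e if np.hypot(*e)>np.hypot(*e2) else e2
    e=e if e[0]>0 else -e;a=np.arctan2(e[1],e[0]);print(np.degrees(a))
    if 'post' : 
        t=(l>.12)&(l<.15)&(abs(w)<.015)&(q[:,2]>.03);print(' post w,l',w[t].mean(),l[t].mean())
E
```

```text
y -0.6 min x of tall stuff 0.494
y -0.54 min x of tall stuff 0.494
y -0.48 min x of tall stuff 0.546
y -0.42 min x of tall stuff 0.546
y -0.24 min x of tall stuff 0.685
y -0.18 min x of tall stuff 0.68
y -0.12 min x of tall stuff 0.681
y -0.06 min x of tall stuff 0.685
y -0.0 min x of tall stuff 0.663
y 0.06 min x of tall stuff 0.666
y 0.12 min x of tall stuff 0.819
y 0.18 min x of tall stuff 0.819
y 0.24 min x of tall stuff 0.819
[ 541.4 -165.7] [ 66.8 214.2] 23.01375389099121
 stack [ 523.7 -131.6] [ 39. 124.] 23.09220314025879 264
-66.98625
 post w,l -0.0007853848335815568 0.12999058972353197
[ 541.4 -165.7] [ 66.8 214.2] 23.01375389099121
 stack [ 524.4 -128.7] [ 43.6 129. ] 23.53486442565918 411
-66.98625
 post w,l -0.0007751176023017536 0.13012692735802855
[ 541.4 -165.7] [ 66.8 214.2] 23.01375389099121
 stack [ 524.4 -128.7] [ 43.6 129. ] 23.53486442565918 411
-66.98625
 post w,l -0.0007751176023017536 0.13012692735802855
```

```bash
python3 -m handwheel '[[[0.94,-0.62,0,0],[0.94,-0.62,0,0],[0.94,-0.62,0,0],[0.94,-0.62,0,0],[0.94,-0.62,0,0],[0.94,-0.62,0,0],[0.94,-0.62,0,0],[0.94,-0.62,0,0],[0.94,-0.62,0,0],[0.94,-0.62,0,0],[0.94,-0.62,0,0],[0.94,-0.62,0,0],[0.94,-0.62,0,0],[0.94,-0.62,0,0],[0.94,-0.62,0,0]]]' 0
```

```text
t: 2.02
tcp_pos: [0.4312, -0.3031, 0.2313]
tool_rot: [0.994, 0.112, -0.0, -0.0]
force: [-0.2, -0.8, -0.1]
finger_gap: 0.002
gripper_force: 0.0
```

```bash
python3 -m handwheel '[[[0.283,0.314,0,-0.982],[0.283,0.314,0,-0.982],[0.283,0.314,0,-0.982],[0.283,0.314,0,-0.982],[0.283,0.314,0,-0.982],[0.283,0.314,0,-0.982],[0.283,0.314,0,-0.982],[0.283,0.314,0,-0.982],[0.283,0.314,0,-0.982],[0.283,0.314,0,-0.982],[0.283,0.314,0,-0.982],[0.283,0.314,0,-0.982],[0.283,0.314,0,-0.982],[0.283,0.314,0,-0.982],[0.283,0.314,0,-0.982],[0.283,0.314,0,-0.982],[0.283,0.314,0,-0.982],[0,0,0,0]]]' 0
python3 - <<'E'
from h import *
im,d,c,T=grab('wrist','w1.png');np.savez('w1.npz',im=im,d=d,T=T)
v,u=np.mgrid[0:420,0:560];q=dep(np.c_[u.ravel(),v.ravel()],d,c,T);q=q[d.ravel()>0]
o=np.array([.5248,-.1266]);a=np.deg2rad(-67);ax=np.array([np.cos(a),np.sin(a)]);n=np.array([-ax[1],ax[0]])
l=(q[:,:2]-o)@ax;w=(q[:,:2]-o)@n
for nm,m in [('base',(l>-.09)&(l<.17)&(abs(w)<.045)&(q[:,2]>.012)&(q[:,2]<.07)),('post',(l>.11)&(l<.15)&(abs(w)<.02)&(q[:,2]>.04)&(q[:,2]<.065)),('stack',(l>-.07)&(l<.07)&(abs(w)<.03)&(q[:,2]>.041)&(q[:,2]<.047))]:
    r=cv2.minAreaRect((q[m,:2]*1000).astype(np.float32));print(nm,np.round(r[0],1),np.round(r[1],1),r[2],q[m].mean(0).round(4))
s=sense();print(s['tcp_pos'],R.from_quat(s['tool_rot']).as_matrix().round(3)[:,0],s['force'])
E
```

```text
t: 4.28
tcp_pos: [0.585, -0.2706, 0.2311]
tool_rot: [0.552, 0.834, 0.0, -0.0]
force: [-0.3, -0.0, 0.3]
finger_gap: 0.003
gripper_force: 0.0
base [ 545.8 -179. ] [ 64.8 183.4] 23.042118072509766 [ 0.5445 -0.1761  0.0289]
post [ 574.4 -245. ] [11.5 10.6] 41.449527740478516 [ 0.574  -0.2446  0.0561]
stack [ 530.6 -144.1] [41.4 89.8] 22.92853355407715 [ 0.5291 -0.1416  0.043 ]
[ 0.58476685 -0.27129552  0.23118675] [-0.389  0.921  0.   ] [0.02965541 0.62215381 0.06610159]
```

View pics/w1.png

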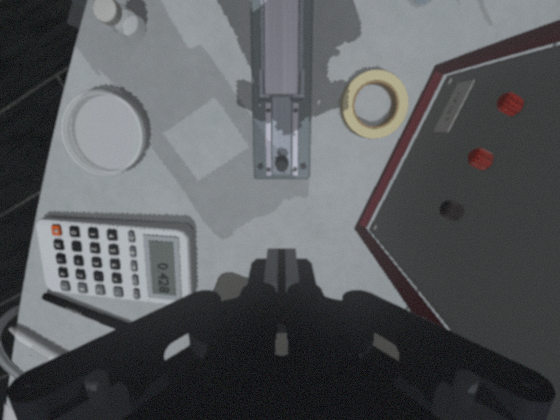

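```bash
python3 -m handwheel '[[[0,0,0.8,0],[0,0,0.8,0],[0,0,0.8,0],[0,0,0.8,0],[0,0,0.8,0],[0,0,0.8,0],[0,0,0.8,0],[0,0,0.8,0],[0,0,0.8,0],[0,0,0.6,0],[0.4,0,0,0],[0.4,0,0,0],[0.4,0,0,0],[0.4,0,0,0],[0.3,0,0,0]]]'; python3 -m handwheel '[[[0,0,0,0]]]'
```

```text
t: 6.2
tcp_pos: [0.5667, -0.2285, 0.0371]
tool_rot: [0.552, 0.834, -0.0, 0.001]
force: [0.4, -4.5, -0.5]
finger_gap: -0.004
gripper_force: 2.2
t: 6.32
tcp_pos: [0.5662, -0.2275, 0.0369]
tool_rot: [0.552, 0.834, 0.0, -0.0]
force: [0.6, -1.2, 0.4]
finger_gap: 0.0
gripper_force: 0.4
```

```bash
python3 - <<'E'
from h import *
im,d,c,T=grab('side','s2.png')
E
python3 -c "
import cv2;im=cv2.imread('pics/s2.png');cv2.imwrite('pics/s2c.png',cv2.resize(im[220:320,250:380],None,fx=5,fy=5,interpolation=2))"
```

```text
(no output)
```

View pics/s2c.png

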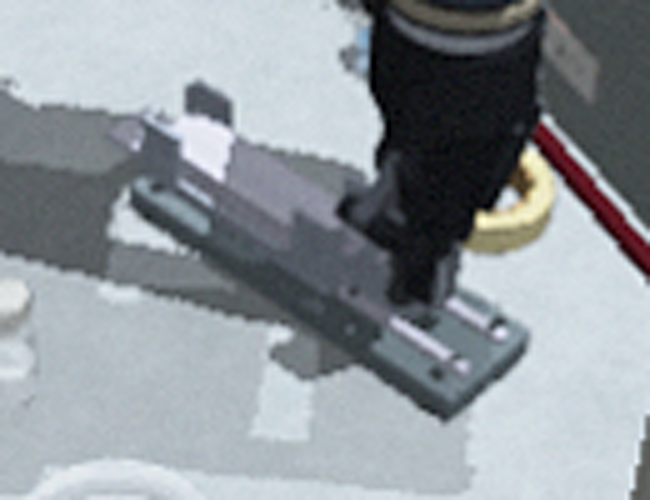

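The slide is nearly in, and the coupon's end shows at the mouth (crop 125,133). I'll push gently until the force rises.

```bash
for i in 1 2; do python3 -m handwheel '[[[0.06,0,0,0],[0,0,0,0]]]' | egrep 'tcp|force:'; done
```

```text
tcp_pos: [0.5661, -0.2275, 0.0366]
force: [0.9, -3.3, 2.3]
gripper_force: 1.2
tcp_pos: [0.5658, -0.2266, 0.0366]
force: [1.4, -3.8, 1.1]
gripper_force: 2.4
```

```bash
for i in 1 2; do python3 -m handwheel '[[[0.08,0,0,0],[0,0,0,0]]]' | egrep 'tcp|force:'; done
```

```text
tcp_pos: [0.5649, -0.2245, 0.0366]
force: [1.7, -4.0, 1.3]
gripper_force: 2.5
tcp_pos: [0.5649, -0.2244, 0.0367]
force: [1.3, -8.4, 0.1]
gripper_force: 4.3
```

```bash
python3 -m handwheel '[[[-0.4,0,0,0],[0,0,-0.9,0],[0,0,-0.9,0],[0,0,-0.9,0],[0,0,-0.9,0],[1,0,0,0],[1,0,0,0],[1,0,0,0],[1,0,0,0],[1,0,0,0],[1,0,0,0],[1,0,0,0],[0.9,0,0,0],[0,0,0,0]]]' 60
python3 - <<'E'
from h import *
im,d,c,T=grab('wrist','w3.png')
v,u=np.mgrid[0:420,0:560];q=dep(np.c_[u.ravel(),v.ravel()],d,c,T);ok=d.ravel()>0;q=q[ok]
o=np.array([.524,-.127]);a=np.deg2rad(-67);ax=np.array([np.cos(a),np.sin(a)]);n=np.array([-ax[1],ax[0]])
l=(q[:,:2]-o)@ax;w=(q[:,:2]-o)@n
for nm,m in [('tip',(l>-.13)&(l<-.07)&(abs(w)<.022)&(q[:,2]>.021)&(q[:,2]<.031)),('stack',(l>-.06)&(l<.06)&(abs(w)<.03)&(q[:,2]>.035)&(q[:,2]<.047)),('base',(l>-.09)&(l<.17)&(abs(w)<.045)&(q[:,2]>.012)&(q[:,2]<.023))]:
    if m.sum()<3: print(nm,m.sum());continue
    r=cv2.minAreaRect((q[m,:2]*1000).astype(np.float32));print(nm,m.sum(),np.round(r[0],1),np.round(r[1],1),r[2],'l',l[m].min().round(4),l[m].max().round(4),'w',np.percentile(w[m],[0,2,98,100]).round(4),q[m][:,2].mean())
s=sense();print(s['tcp_pos'],(s['tcp_pos'][:2]-o)@ax,(s['tcp_pos'][:2]-o)@n,s['finger_gap'])
E
```

```text
t: 9.12
tcp_pos: [0.4893, -0.0476, 0.1263]
tool_rot: [0.551, 0.834, -0.0, -0.001]
force: [0.3, 0.3, 0.1]
finger_gap: 0.7
gripper_force: 0.0
tip 1528 [490.3 -48.3] [31.7 31.3] 23.011024475097656 l -0.1013 -0.07 w [-0.0161 -0.0157  0.0151  0.0157] 0.025012034664906275
stack 3992 [ 518.7 -117.6] [35.9 98.7] 21.16926383972168 l -0.06 0.038 w [-0.0207 -0.0161  0.0152  0.0178] 0.04318024009308281
base 2300 [ 520.8 -119.7] [ 64.1 118.9] 22.67022705078125 l -0.0673 0.0513 w [-0.0321 -0.0315  0.0312  0.0322] 0.017996205285995128
[ 0.49057004 -0.04873956  0.12644612] -0.08510124496366546 -0.00019364937839741816 0.7008319579256711
```

View pics/w3.png

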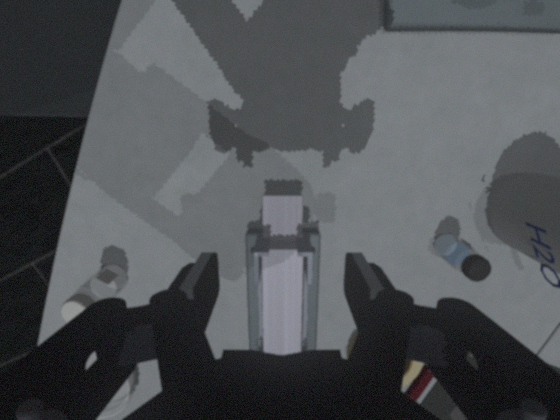

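```bash
python3 -m handwheel '[[[0,0,0.9,0],[0,0,0.9,0],[0,0,0.9,0],[0,0,0.9,0],[0,0,0.7,0],[0,0,0.4,0],[0,0,0,0]]]' 60; python3 -m handwheel '[[[0,0,0,0],[0,0,0,0],[0,0,0,0],[0,0,0,0],[0,0,0,0],[0,0,0,0]]]' 25 50
```

```text
t: 10.05
tcp_pos: [0.4908, -0.0499, 0.0083]
tool_rot: [0.553, 0.833, -0.0, -0.0]
force: [-1.1, -0.6, 0.1]
finger_gap: 0.703
gripper_force: 0.0
t: 10.8
tcp_pos: [0.4911, -0.0496, 0.0096]
tool_rot: [0.552, 0.834, 0.0, 0.001]
force: [-0.8, -0.2, 5.5]
finger_gap: 0.359
gripper_force: 49.6
```

```bash
python3 -m handwheel '[[[0,0,-0.04,0],[0.3,0,0,0],[0.5,0,0,0],[0.5,0,0,0],[0.5,0,0,0],[0,0,0,0]]]'; python3 -m handwheel '[[[0.5,0,0,0],[0.5,0,0,0],[0.5,0,0,0],[0.6,0,0,0],[0.6,0,0,0],[0,0,0,0]]]'
```

```text
t: 11.55
tcp_pos: [0.4711, -0.0061, 0.0097]
tool_rot: [0.552, 0.834, -0.0, -0.002]
force: [0.1, 3.1, -0.2]
finger_gap: 0.36
gripper_force: 49.7
t: 12.3
tcp_pos: [0.4454, 0.0555, 0.0098]
tool_rot: [0.552, 0.834, -0.0, -0.001]
force: [-0.4, 0.2, -1.1]
finger_gap: 0.357
gripper_force: 49.6
```

```bash
python3 -m handwheel '[[[0,0,-0.9,0],[0,0,-0.9,0],[0,0,-0.9,0],[0,0,-0.9,0],[0.174,0.074,0,-0.953],[0.174,0.074,0,-0.953],[0.174,0.074,0,-0.953],[0.174,0.074,0,-0.953],[0.174,0.074,0,-0.953],[0.174,0.074,0,-0.953],[0.174,0.074,0,-0.953],[0.174,0.074,0,-0.953],[0.174,0.074,0,-0.953],[0.174,0.074,0,-0.953],[0.174,0.074,0,-0.953],[0.174,0.074,0,-0.953],[0.174,0.074,0,-0.953],[0.174,0.074,0,-0.953],[0.174,0.074,0,-0.953],[0.174,0.074,0,-0.953]]]'; python3 -m handwheel '[[[0,0,0,0],[0,0,0,0]]]'
python3 - <<'E'
from h import *
im,d,c,T=grab('wrist','w4.png');s=sense()
v,u=np.mgrid[0:420,0:560];q=dep(np.c_[u.ravel(),v.ravel()],d,c,T);q=q[d.ravel()>0]
def frame(q):
    o=np.array([.554,.1755]);a=np.deg2rad(24.5);A=np.array([[np.cos(a),np.sin(a)],[-np.sin(a),np.cos(a)]]);return np.c_[(q[:,:2]-o)@A.T,q[:,2]]
g=frame(q);print(s['tcp_pos'],frame(s['tcp_pos'][None]),np.degrees(np.arctan2(*R.from_quat(s['tool_rot']).as_matrix()[1::-1,0])))
for nm,m in [('base',(g[:,2]>.013)&(g[:,2]<.022)&(abs(g[:,0])<.1)&(abs(g[:,1])<.06)),('baseanvil',(g[:,2]>.013)&(g[:,2]<.036)&(abs(g[:,0])<.1)&(abs(g[:,1])<.06)),('anvil',(g[:,2]>.029)&(g[:,2]<.035)&(g[:,0]<-.03)&(g[:,0]>-.08)&(abs(g[:,1])<.04)),('dial',(g[:,2]>.09)&(g[:,2]<.115)&(abs(g[:,0])<.045)&(abs(g[:,1])<.045)),('coupon',(g[:,2]>.09)&(g[:,2]<.125)&(g[:,0]<-.05)&(g[:,0]>-.16)&(abs(g[:,1])<.03))]:
    if m.sum()<5: print(nm,m.sum());continue
    P=(g[m,:2]*1000).astype(np.float32);r=cv2.minAreaRect(P);print(nm,m.sum(),np.round(r[0],1),np.round(r[1],1),round(r[2],2),g[m].min(0).round(4),g[m].max(0).round(4),g[m][:,2].mean().round(4))
E
```

```text
t: 14.8
tcp_pos: [0.4007, 0.1039, 0.0999]
tool_rot: [-0.213, 0.977, -0.0, 0.0]
force: [-0.6, -0.3, -0.2]
finger_gap: 0.357
gripper_force: 49.7
t: 15.05
tcp_pos: [0.4011, 0.1039, 0.0999]
tool_rot: [-0.211, 0.978, -0.0, 0.0]
force: [0.3, 0.0, -0.0]
finger_gap: 0.356
gripper_force: 49.7
[0.40110788 0.10391057 0.09985553] [[-0.16881356 -0.00174028  0.09985553]] -155.65758806495586
base 448 [-62.6  -1.2] [20.6 77.4] 0.24 [-0.073  -0.0399  0.013 ] [-0.0521  0.0375  0.0186] 0.0166
baseanvil 449 [-62.6  -1.2] [20.6 77.4] 0.24 [-0.073  -0.0399  0.013 ] [-0.0521  0.0375  0.0295] 0.0166
anvil 1
dial 0
coupon 3545 [-144.6   -0.9] [30.7 31.9] 0.13 [-0.16   -0.0169  0.1124] [-0.1293  0.015   0.125 ] 0.1151
```

View pics/w4.png

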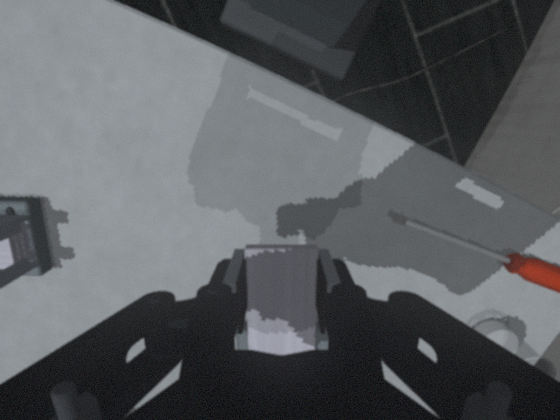

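```bash
python3 -m handwheel '[[[0,0.03,0.8,0],[0,0,0.8,0],[0,0,0.6,0],[0,0,0.4,0],[-0.5,0,0,0],[-0.5,0,0,0],[-0.5,0,0,0],[-0.3,0,0,0],[0,0,0.2,0],[0,0,0.2,0],[0,0,0.0,0],[0,0,0,0]]]'
python3 - <<'E'
from h import *
im,d,c,T=grab('side')
cv2.imwrite('pics/s5.png',cv2.resize(im[140:240,220:340],None,fx=6,fy=6,interpolation=2)[...,::-1])
E
```

```text
t: 16.6
tcp_pos: [0.4408, 0.1232, 0.0246]
tool_rot: [-0.211, 0.977, 0.0, -0.0]
force: [-0.1, -0.5, -0.2]
finger_gap: 0.357
gripper_force: 49.7
```

View pics/s5.png

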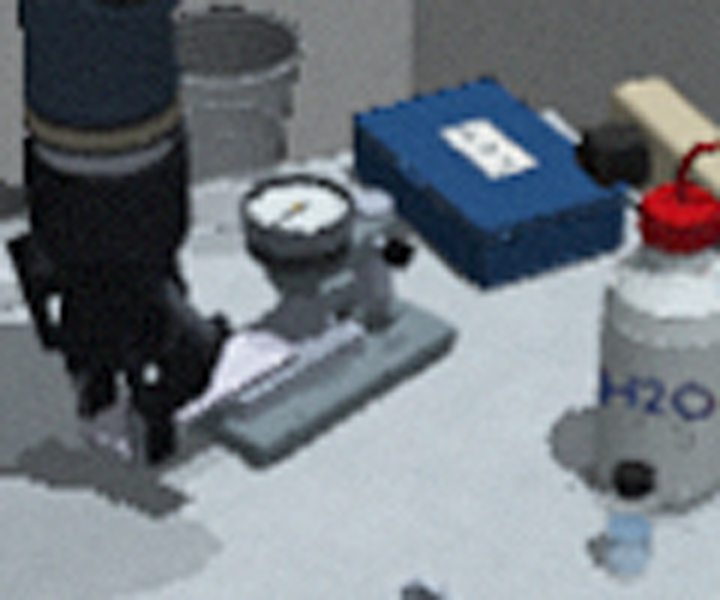

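The coupon (crop 240,365) lies over the anvil, just in front of the plunger. Sliding it in.

```bash
python3 -m handwheel '[[[0,0,0.04,0],[-0.3,0,0,0],[-0.3,0,0,0],[-0.3,0,0,0],[-0.3,0,0,0],[0,0,0,0]]]'; for i in 1 2; do python3 -m handwheel '[[[-0.12,0,0,0],[0,0,0,0]]]' | egrep 'tcp|force:'; done
```

```text
t: 17.4
tcp_pos: [0.4701, 0.1361, 0.0239]
tool_rot: [-0.212, 0.977, -0.0, 0.001]
force: [0.5, -0.5, -2.4]
finger_gap: 0.358
gripper_force: 49.6
tcp_pos: [0.4714, 0.137, 0.0238]
force: [0.6, 0.6, -2.4]
gripper_force: 49.6
tcp_pos: [0.4743, 0.1382, 0.0238]
force: [-0.4, -0.2, -1.3]
gripper_force: 49.6
```

```bash
for i in 1 2 3; do python3 -m handwheel '[[[-0.08,0,0,0],[0,0,0,0]]]' | egrep 'tcp|force:'; done
```

```text
tcp_pos: [0.4761, 0.1391, 0.0238]
force: [-1.2, 0.1, -2.0]
gripper_force: 49.6
tcp_pos: [0.4767, 0.1397, 0.0236]
force: [-2.6, -1.8, -1.6]
gripper_force: 49.6
tcp_pos: [0.4766, 0.14, 0.0234]
force: [-4.8, -5.1, -0.7]
gripper_force: 49.7
```

```bash
for i in 1 2; do python3 -m handwheel '[[[0,0,0.04,0],[0,0,0,0]]]' | egrep 'tcp|force:'; done
```

```text
tcp_pos: [0.4767, 0.14, 0.0224]
force: [-5.4, -5.2, 0.3]
gripper_force: 49.8
tcp_pos: [0.4767, 0.14, 0.0216]
force: [-5.1, -4.6, -0.2]
gripper_force: 49.8
```

```bash
for i in 1 2; do python3 -m handwheel '[[[0,0,0.04,0],[0,0,0,0]]]' | egrep 'tcp|force:'; done
```

```text
tcp_pos: [0.4767, 0.14, 0.0215]
force: [-6.6, -4.9, 8.4]
gripper_force: 50.6
tcp_pos: [0.4767, 0.14, 0.0212]
force: [-6.9, -5.2, 14.5]
gripper_force: 51.2
```

```bash
python3 -m handwheel '[[[0,0,-0.06,0],[0,0,0,0]]]' | grep force:; python3 -m handwheel '[[[0,0,0,0],[0,0,0,0],[0,0,0,0],[0,0,0,0]]]' 55
python3 -m handwheel '[[[0.3,0,0,0],[0.7,0,-0.3,0],[0.7,0,-0.8,0],[0.5,0,-0.9,0],[0.3,0,-0.9,0],[0,0,-0.9,0],[0,0,-0.9,0],[0,0,-0.9,0],[0,0,0,0]]]' 70
python3 - <<'E'
from h import *
im,d,c,T=grab('side','s6.png');np.savez('s6.npz',im=im,d=d,T=T)
im2,d2,c2,T2=grab('wrist','w6.png');np.savez('w6.npz',im=im2,d=d2,T=T2)
A=cv2.resize(im[140:240,240:330],None,fx=5,fy=5,interpolation=2)[...,::-1][:500,:450]
B=cv2.resize(im2[180:420,160:400],(350,350))[...,::-1]
W=np.zeros((500,800,3),np.uint8);W[:500,:450]=A;W[:350,450:]=B;cv2.imwrite('pics/m6.png',W)
E
```

```text
force: [-5.1, -5.9, 3.3]
gripper_force: 50.1
t: 20.4
tcp_pos: [0.48, 0.1408, 0.0214]
tool_rot: [-0.211, 0.977, -0.0, 0.0]
force: [0.2, -0.0, 0.5]
finger_gap: 0.641
gripper_force: 0.0
t: 21.52
tcp_pos: [0.4231, 0.1148, 0.1624]
tool_rot: [-0.211, 0.977, -0.0, 0.002]
force: [0.2, -0.3, 0.4]
finger_gap: 0.821
gripper_force: 0.0
```

View pics/m6.png

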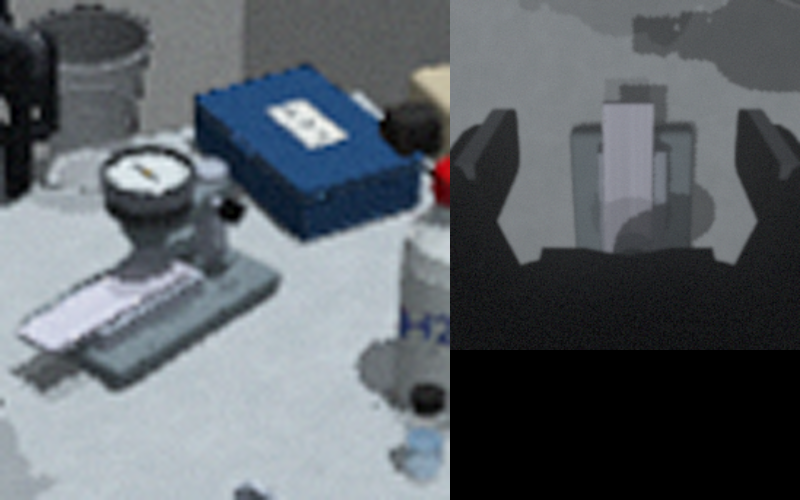

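The coupon lies on the anvil under the plunger, slightly off-centre. I'll quantify it from depth.

```bash
python3 - <<'E'
from h import *
o=np.array([.554,.1755]);a=np.deg2rad(24.5);A=np.array([[np.cos(a),np.sin(a)],[-np.sin(a),np.cos(a)]])
for n,k in [('wrist','w6.npz'),('side','s6.npz')]:
    f=np.load(k);d,T=f['d'],f['T'];c=camera_params(n)
    v,u=np.mgrid[0:420,0:560];q=dep(np.c_[u.ravel(),v.ravel()],d,c,T);q=q[d.ravel()>0]
    g=np.c_[(q[:,:2]-o)@A.T,q[:,2]]
    for nm,m in [('coupon',(g[:,2]>.0345)&(g[:,2]<.042)&(g[:,0]>-.13)&(g[:,0]<-.032)&(abs(g[:,1])<.035)),('coup out',(g[:,2]>.033)&(g[:,2]<.042)&(g[:,0]>-.13)&(g[:,0]<-.07)&(abs(g[:,1])<.035)),('base+anvil',(g[:,2]>.012)&(g[:,2]<.03)&(g[:,0]>-.08)&(g[:,0]<-.035)&(abs(g[:,1])<.055)),('dial',(g[:,2]>.094)&(g[:,2]<.115)&(abs(g[:,0])<.045)&(abs(g[:,1])<.045))]:
        if m.sum()<5: print(n,nm,m.sum());continue
        P=(g[m,:2]*1000).astype(np.float32);r=cv2.minAreaRect(P);print(n,nm,m.sum(),np.round(r[0],1),np.round(r[1],1),round(r[2],2),g[m].min(0).round(4),g[m].max(0).round(4),g[m][:,2].mean().round(4))
E
```

```text
wrist coupon 2316 [-67.3   0.7] [32.1 70.9] 89.12 [-0.1028 -0.0155  0.0346] [-0.032   0.0167  0.0391] 0.0369
wrist coup out 1177 [-86.4   0.6] [32.8 31.8] 0.01 [-0.1028 -0.0153  0.033 ] [-0.07    0.0165  0.0389] 0.0368
wrist base+anvil 1486 [-53.9   2.8] [85.4 37.8] 89.98 [-0.0728 -0.0399  0.012 ] [-0.035   0.0455  0.03  ] 0.0171
wrist dial 0
side coupon 156 [-67.4  -3.6] [68.9 35.7] 0.22 [-0.1019 -0.0214  0.0345] [-0.0329  0.0144  0.0413] 0.0376
side coup out 78 [-86.3  -2.2] [31.1 35.4] 1.59 [-0.1019 -0.0202  0.0339] [-0.0704  0.0153  0.0413] 0.0375
side base+anvil 126 [-54.5  -1.4] [86.3 39.2] 89.12 [-0.0744 -0.0447  0.0122] [-0.0352  0.042   0.0297] 0.0186
side dial 227 [ 0.7 -0.9] [60.9 58.3] 82.05 [-0.0296 -0.03    0.0945] [0.0303 0.03   0.1128] 0.1053
```

```bash
python3 -m handwheel '[[[0,0,-0.9,0],[-0.8,0,0,0],[-0.8,0,0,0],[-0.8,0,0,0],[-0.8,0,0,0],[-0.8,0.04,0,0],[-0.8,0,0,0],[-0.8,0,0,0],[-0.2,0,0,0],[0,0,0,0]]]' 85
python3 - <<'E'
from h import *
im,d,c,T=grab('wrist','w7.png');np.savez('w7.npz',im=im,d=d,T=T)
p=proj([.554,.1755,.108],c,T)[0];print(p)
x,y=p.astype(int);cv2.imwrite('pics/w7c.png',cv2.resize(im[max(y-65,0):y+65,x-80:x+80],None,fx=4.5,fy=4.5,interpolation=2)[...,::-1])
v,u=np.mgrid[0:420,0:560];q=dep(np.c_[u.ravel(),v.ravel()],d,c,T)
m=(q[:,2]>.098)&(q[:,2]<.115)&(np.hypot(q[:,0]-.554,q[:,1]-.1755)<.045);P=q[m]
e=cv2.minEnclosingCircle((P[:,:2]*1000).astype(np.float32));print(e,P.mean(0),m.sum())
E
```

```text
t: 22.88
tcp_pos: [0.5532, 0.1755, 0.1826]
tool_rot: [-0.212, 0.977, 0.0, -0.001]
force: [-0.2, -0.1, -0.4]
finger_gap: 0.996
gripper_force: 0.0
[279.60054677 222.92181765]
((552.3034057617188, 179.1162109375), 29.48274040222168) [0.55196456 0.17905522 0.10518873] 5076
```

View pics/w7c.png

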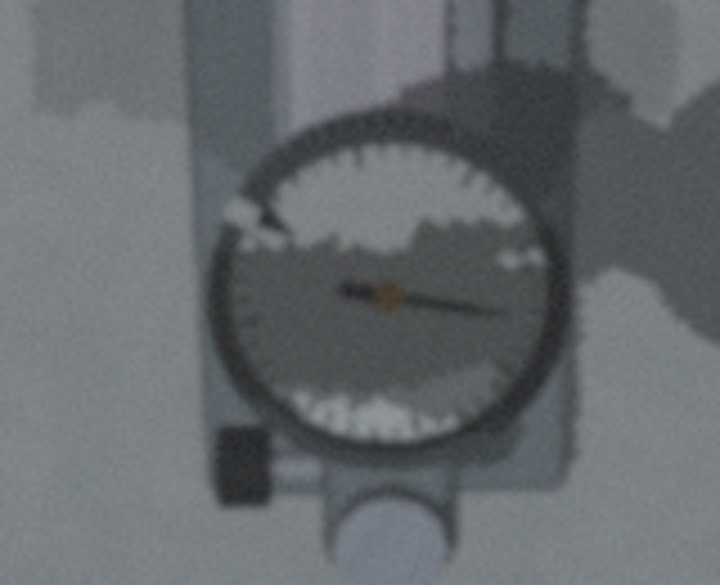

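```bash
python3 - <<'E'
from h import *
f=np.load('w7.npz');T=f['T'];c=camera_params('wrist')
def ang(pts):
    P=plane(np.array(pts)/4.5+[199,157],[.107]*len(pts),c,T)[:,:2];ctr=P[0]
    for p in P[1:]:
        d=p-ctr;print(np.hypot(*d).round(4),np.degrees(np.arctan2(d[1],d[0]))-180-24.5)
ang([(388,296),(505,313),(272,222),(240,210)])
E
python3 -m handwheel '[[[0,0.13,0,0],[0,0,0.7,0],[0,0,0.7,0],[0,0,0.7,0],[0,0,0.7,0],[0,0,0.6,0],[0,0,0.35,0],[0,0,0,0]]]' 85; python3 -m handwheel '[[[0,0,0,0],[0,0,0,0],[0,0,0,0],[0,0,0,0],[0,0,0,0]]]' 50 25
```

```text
0.019 -98.71424181532187
0.022 -303.73072952691814
0.0273 -301.31168477930817
t: 23.92
tcp_pos: [0.5525, 0.1786, 0.0894]
tool_rot: [-0.211, 0.977, 0.0, -0.001]
force: [0.3, 0.9, 0.3]
finger_gap: 0.994
gripper_force: 0.0
t: 24.55
tcp_pos: [0.5535, 0.1786, 0.0909]
tool_rot: [-0.211, 0.977, -0.0, 0.001]
force: [0.1, -0.8, 6.5]
finger_gap: 0.67
gripper_force: 26.8
```

```bash
python3 -m handwheel '[[[0,0,-0.04,0.5],[0,0,0,0.9],[0,0,0,0.9],[0,0,0,0.9],[0,0,0,0.9],[0,0,0,0.9],[0,0,0,0.9],[0,0,0,0.9],[0,0,0,0.9],[0,0,0,0.9],[0,0,0,0.9],[0,0,0,0.9],[0,0,0,0.9],[0,0,0,0.9],[0,0,0,0.9],[0,0,0,0]]]'; python3 -m handwheel '[[[0,0,0,0.9],[0,0,0,0.9],[0,0,0,0.9],[0,0,0,0.9],[0,0,0,0.9],[0,0,0,0.9],[0,0,0,0.9],[0,0,0,0.9],[0,0,0,0.9],[0,0,0,0.9],[0,0,0,0.9],[0,0,0,0.9],[0,0,0,0.9],[0,0,0,0.9],[0,0,0,0.3],[0,0,0,0],[0,0,0,0]]]'
```

```text
t: 26.55
tcp_pos: [0.5535, 0.1788, 0.091]
tool_rot: [0.455, 0.89, 0.0, 0.0]
force: [0.8, 0.5, -1.0]
finger_gap: 0.665
gripper_force: 27.9
t: 28.68
tcp_pos: [0.5536, 0.1788, 0.091]
tool_rot: [0.912, 0.41, 0.001, 0.0]
force: [3.4, 1.5, -2.6]
finger_gap: 0.666
gripper_force: 27.7
```

```bash
python3 -m handwheel '[[[0,0,0,0],[0,0,0,0],[0,0,0,0],[0,0,0,0],[0,0,-0.7,0],[0,0,-0.8,0],[0,0,-0.8,0],[0,0,-0.8,0],[0,0,-0.6,0],[0,0,0,0]]]' 85
python3 - <<'E'
from h import *
im,d,c,T=grab('wrist','w8.png');np.savez('w8.npz',im=im,d=d,T=T)
p=proj([.5525,.179,.107],c,T)[0];print(p)
x,y=p.astype(int);print(x,y);cv2.imwrite('pics/w8c.png',cv2.resize(im[y-60:y+60,x-60:x+60],None,fx=5,fy=5,interpolation=2)[...,::-1])
E
```

```text
t: 29.92
tcp_pos: [0.5539, 0.1788, 0.1854]
tool_rot: [0.912, 0.41, 0.002, 0.001]
force: [-0.3, -0.5, -0.2]
finger_gap: 0.996
gripper_force: 0.0
[280.26687734 220.81806878]
280 220
```

View pics/w8c.png

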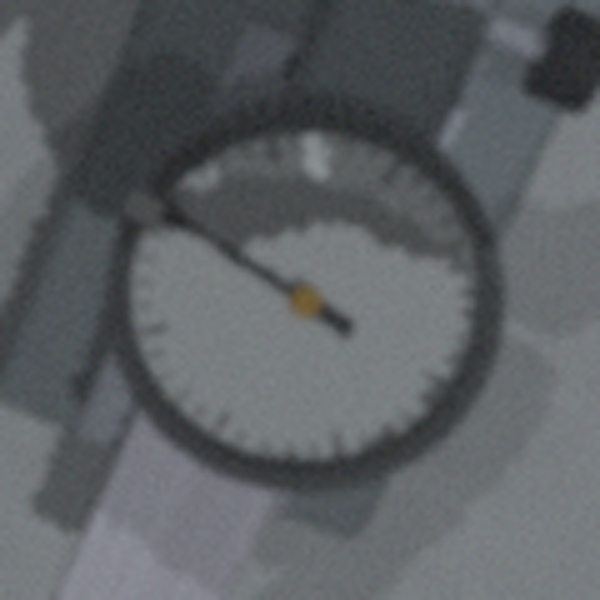

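Wedge (165,208), lug (145,208) and needle (line from 308,300 through 235,253) coincide closely. A numeric check will confirm it.

```bash
python3 - <<'E'
from h import *
f=np.load('w8.npz');T=f['T'];im=f['im'];c=camera_params('wrist')
C=plane([np.array([308,300])/5+[220,160]],[.107],c,T)[0]
G=cv2.cvtColor(im,cv2.COLOR_RGB2GRAY).astype(np.float32)
for r in [.008,.011,.014,.0165,.0185,.02,.0215]:
    th=np.deg2rad(np.arange(0,360,.5));P=np.c_[C[0]+r*np.cos(th),C[1]+r*np.sin(th),np.full(len(th),.107)]
    p=proj(P,c,T).astype(np.float32);g=cv2.remap(G,p[:,:1],p[:,1:],1).ravel()
    loc=cv2.blur(g.reshape(1,-1),(61,1)).ravel();dk=np.clip(loc-g-8,0,None)
    rel=(np.degrees(th)-204.5+180)%360-180; m=abs(rel+98)<16
    print(r,'dark angle',(np.sum(rel[m]*dk[m])/dk[m].sum()).round(2),dk[m].max(), 'width',(dk[m]>dk[m].max()/2).sum()*.5)
E
```

```text
0.008 dark angle -99.36 16.82582 width 7.5
0.011 dark angle -98.92 27.363678 width 5.5
0.014 dark angle -100.48 17.377785 width 5.5
0.0165 dark angle -101.33 11.879288 width 5.0
0.0185 dark angle -101.1 18.207542 width 4.0
0.02 dark angle -100.76 22.426788 width 5.0
0.0215 dark angle -99.94 29.986298 width 5.0
```

```bash
python3 - <<'E'
from h import *
im,d,c,T=grab('side','s9.png')
v,u=np.mgrid[0:420,0:560];q=dep(np.c_[u.ravel(),v.ravel()],d,c,T);q=q[d.ravel()>0]
def rc(o,a,sel):
    a=np.deg2rad(a);A=np.array([[np.cos(a),np.sin(a)],[-np.sin(a),np.cos(a)]]);g=np.c_[(q[:,:2]-o)@A.T,q[:,2]]
    m=sel(*g.T);r=cv2.minAreaRect((g[m,:2]*1000).astype(np.float32));print(m.sum(),np.round(r[0],1),np.round(r[1],1),round(r[2],1),g[m,2].mean().round(4))
rc([.554,.1755],24.5,lambda x,y,z:(z>.0345)&(z<.042)&(x>-.13)&(x<-.032)&(abs(y)<.035))
rc([.524,-.127],-67,lambda x,y,z:(z>.034)&(z<.042)&(abs(x)<.09)&(abs(y)<.018))
s=sense();print(s['force'],s['t']); sign_off()
E
```

```text
153 [-67.1  -2.3] [70.7 34.8] 1.3 0.0377
250 [11.7 -0.3] [ 35.8 155.1] 89.8 0.0396
[-0.10387476  0.23879828 -0.84166065] 30.025
the job is handed in; nothing more can be done
```

The job is handed in, with no verdict shown yet: the coupon lies home under the plunger against the pins (about 2 mm off-centre sideways), the zero mark is within about 2° of the pointer, and the clock stood at 30 s; I did not re-measure the bystanders, and the final check of the three upper coupons was inconclusive.

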